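# Flip lead markers from jig pan into capped tray

### The arm

A 6-joint arm with a two-finger parallel gripper is mounted at the origin on the work surface. World frame = base frame: x ahead of the robot, y to its left, z up, the work surface at z = 0. Lengths are in m, angles in degrees, forces in N, time in s.
With the tool pointing down it reaches from about 0.3 to 0.75 m from the base axis. Payload 8.5 kg.
Tool frame: the origin (TCP) lies on the centre line of the jaws, within the pads' length; the fingertips stand 14 mm ahead of it and the grasp point (between the pads) lies 5 mm behind it; z points along the fingers, y is the direction in which the jaws open and shut (so a half turn about z gives the same grasp; the last joint's range is limited). The gripper opens to 85 mm and grips with 20 to 120 N. Pads are 22 mm wide; open, the fingers measure 114 mm over their backs; the gripper's body (76 mm by 85 mm) begins 54 mm behind the grasp point. The pads swing forward as they close: fully open they stand 13 mm farther back than shut.
Start: joints at [-77.424, 21.807, 74.336, -0, 83.858, -12.336], TCP at [0.232, -0.499, 0.245] pointing down, gripper open.
Joint ranges: [-178.18, 178.18], [-50.72, 133.34], [12.68, 142.11], [-81.47, 261.47], [9.98, 163.14], [-165.26, 165.26]. Speed limits (degrees/s): [136.94, 136.94, 180, 180, 180, 180].

### API

Orientations are given as a 3x3 rotation matrix whose columns are the frame's x, y, z axes.
In Python, from rig import env, optics, order, finder gives the robot as it stands.
- The arm moves only by the tool play_rows, never from a script. Its argument "commands" is a list of rows, each an object of numbers: "grip": the closure, from -1 (fully open) to 1 (shut); "x", "y", "z": the shift along the tool's x, y, z in m; "rx", "ry", "rz": the turn, a rotation vector about the tool's x, y, z in rad. A call has 1 to 12 rows; each row shifts and turns the commanded pose from where the row before left it, along the tool's axes as they then stand; what a row does not reach is not made up. A row lasts 1/8 s, in which the tool goes at most 62.5 mm and 10.7 degrees, less where a joint would pass 70% of its speed; a pose out of reach is approached as far as the arm can. A call is refused whole if a number of a shift passes 0.0625 or a number of a turn 0.188, either way. A call with a gripper value outside its range is refused whole. The fingers move at their own pace and stop on an object; "squeeze" is the grip in N (left out, the last holds). Time passes only in rows, so rows that do not move let the fingers close. It gives the time, the measured TCP pose, the force and the opening at its end, in the units of the state.
- env.observe(): the state, without advancing time (a new reading comes with each control period).
- optics.get_image(name): name is "side" or "top"; returns a dict with "color" (420x560x3 uint8, blue, green, red), "range_z" (420x560 float32, m along the optical axis (not along the pixel's ray), 0 where there is no reading), "fov_y" (degrees; the focal length in pixels is half the picture's height over the tangent of half this angle, whatever the lens; pixels are square), "cx", "cy" (the principal point, pixels), "dist_coeffs" ([k1, k2, p1, p2, k3] as OpenCV has them; the pictures are not rectified), "cam_to_world" (4x4, takes a point from camera to world coordinates). Camera axes: x right, y down, z forward; pixel columns grow to the right and rows downward; lengths in m; the calibration is good to about 2 mm. A picture is of the moment at which its call begins.
- order.close_job(): hands the job in, once; it reports no verdict.
Trained networks look in the newest picture that a camera, given by its name, has taken for a name from the list of things; names that differ only in an ending like _2 or _b are one class to them, and where a whole thing is asked for, a point or a joint stands for the part that bears it (a point fixed in the world has none). Each returns a list of dicts, best first, with "conf" (0 to 1); they miss things now and then, are a little off and sometimes report something else, mostly with a low value. They report only what shows in the picture. A call takes as long as a camera call. They do not tell look-alikes from the thing itself.
- finder.boxes_of(camera, thing): "point" ([x, y, z] in m, in world coordinates, good to about 4 mm: the middle of the surface that is visible of it).
The state is a dict: "time_s": time; "q": joint angles; "qvel": joint speeds; "joint_efforts": joint torques, N m; "position": TCP position; "tool_rot": TCP orientation; "ft_force": force on the tool from outside, world axes, zero at the start; "wrist_torque": the same for the moment, N m; "grip_width": finger opening in m.
Only numpy, scipy, OpenCV 4.12 (cv2) and the standard library are available. Lean on these libraries where they do the work, as an engineer would, in place of code of your own. Each camera call takes 0.05 s, during which the arm holds its last target.

### The job

Turn the two lead markers in the pan of the turnover jig over, back side up, into the empty aluminium tray that has four lugs: set that tray face down on the pan, slide it under the pan's four hooks until it stops, then swing the crank right over to its other stop so that pan and tray turn upside down together. Leave the markers lying in the tray under the pan, and let go of everything.

Things in the scene. Friction and masses are not known exactly. Their poses are not given: they have to be found in the camera images.
- tray: Loose aluminium tray, face down, 66 (x) x 90 (y) mm, 11 high outside, 8 deep inside; about 0.1-0.2 kg. Four lugs at the rim, 14 long (y), 4 thick, reach out to x=+-50 at y=+-30. Finger rib on its back: 12 wide (x), 50 long (y), z=11 to 37. Origin: centre of the rim plane, on the shelf; z up through the rib. Same after a half turn about z. (The deeper tray without lugs is a bystander.)
- pan: Jig's grey pan, 120 (x) x 136 (y) mm, turns about its y. Origin: centre of its top face, on the axis, 75 mm up; z up. Pocket 48x72, 8 deep. 4 hooks at |x|=41-60, y=21 to 37 and -39 to -23; 8.5 mm free under them, 6 mm side play for lugs. Set tray on with its origin at x=0, y=-30 (-20 to -42), y axes parallel; slide 30 mm to +y: hooks stop it at y=0. Cheeks at y=+-96 rise 12 mm over the axis.
- crank_grip (a point): Middle of the jig's black crank handle: a round bar 16 mm thick, 45 mm long, parallel to the pan's y axis, spinning freely on its pin. At the start it is at pan x=-60, y=-135, z=0 mm. It swings on a 60 mm radius about the pan's y axis, up, over the top and down to the pan's other side: exactly half a turn from stop to stop. Needs about 5 N; stays where left.
- marker_a: The first of two loose lead discs, 24 mm across, 6 mm thick, 31 g, lying in the pan's pocket. The face with a thin stamped ring is up at the start, the plain back is down. Origin: centre of the back; z points from the back to the ringed face.
- marker_b: The second of two loose lead discs, 24 mm across, 6 mm thick, 31 g, lying in the pan's pocket. The face with a thin stamped ring is up at the start, the plain back is down. Origin: centre of the back; z points from the back to the ringed face.
Mind the look-alikes: they are no part of the job. Leave any red or yellow look-alike of the tray alone.

How it is judged (in metres and radians):
On the way:
1. the lugged tray caps the pan, face down, home under the hooks, while the pan is still level (x of tray in the frame of pan between -0.012 and 0.012 m and y of tray in the frame of pan between -0.011 and 0.008 m and z of tray in the frame of pan between -0.004 and 0.008 m and angle between the z axis of tray and the z axis of pan, either way round below 0.175 rad and angle between pan's own z axis and vertical below 0.15 rad and angle between tray's own z axis and vertical below 0.175 rad), for 0.2 s.
At the end, for the whole second after the job is handed in: The pan is fully upside down (within 10 degrees) with the lugged tray still under its hooks, at most 11 mm short of home and 12 mm off sideways, rim within 8 mm of the pan; both markers lie in the tray, back side up (within 20 degrees), all at rest (angle between pan's own z axis and vertical above 2.967 rad and angle between tray's own z axis and vertical above 2.93 rad and x of tray in the frame of pan between -0.012 and 0.012 m and y of tray in the frame of pan between -0.011 and 0.008 m and z of tray in the frame of pan between -0.004 and 0.008 m and angle between the z axis of tray and the z axis of pan, either way round below 0.175 rad and angular speed of pan below 0.05 rad/s and linear speed of each of tray, marker_a, marker_b below 0.02 m/s and z of marker_a in the frame of tray between -0.004 and 0.01 m and x of marker_a in the frame of tray between -0.032 and 0.032 m and y of marker_a in the frame of tray between -0.045 and 0.045 m and angle between each of marker_a, marker_b's own z axis and vertical above 2.79 rad and z of marker_b in the frame of tray between -0.004 and 0.01 m and x of marker_b in the frame of tray between -0.032 and 0.032 m and y of marker_b in the frame of tray between -0.045 and 0.045 m); the robot touches nothing.
It also fails if it takes over 58 s, if anything falls off the work surface, if the arm or the gripper's body presses on something with over 40 N, if the wrist force passes 120 N, or if a joint passes its speed limit or range.

## Working session

There is one attempt and no reset: what is moved stays moved. The work goes in short steps, Python scripts to look and compute and a tool call to move; the robot and the scene stay as the last step left them, time stands still between calls to the robot, and variables do not carry over. Pictures are saved under pics/ and viewed, and the job is handed in when it is done.

Besides the shell and the picture viewer there is one more tool, called by a JSON object that holds its "api" and its "payload". play_rows: Moves the arm, as the interface text tells. Its arguments: {"type":"object","properties":{"commands":{"type":"array"},"squeeze":{"type":"number"}},"required":["commands"]}

```bash
mkdir -p pics
cat > h.py <<'E'
from rig import env, optics, order, finder
import numpy as np, cv2
def cam(n):
    d=optics.get_image(n); return d
def K(d):
    h,w=d['color'].shape[:2]; f=h/2/np.tan(np.radians(d['fov_y'])/2)
    return np.array([[f,0,d['cx']],[0,f,d['cy']],[0,0,1.]])
def cloud(d):
    h,w=d['color'].shape[:2]
    u,v=np.meshgrid(np.arange(w),np.arange(h))
    p=cv2.undistortPoints(np.stack([u,v],-1).reshape(-1,1,2).astype(np.float64),K(d),np.array(d['dist_coeffs'],float)).reshape(h,w,2)
    z=d['range_z'].astype(float)
    P=np.dstack([p[...,0]*z,p[...,1]*z,z])
    T=np.array(d['cam_to_world']); W=P@T[:3,:3].T+T[:3,3]
    W[z<=0]=np.nan
    return W
E
python3 - <<'E'
from h import *
s=env.observe(); print({k:np.round(v,4).tolist() for k,v in s.items()})
for n in ['top','side']:
    d=cam(n); cv2.imwrite(f'pics/{n}0.png',d['color']); np.savez(f'{n}0.npz',W=cloud(d),c=d['color'])
    print(n,np.round(d['cam_to_world'],3).tolist(),d['fov_y'])
    for t in ['tray','pan','crank_grip','marker_a']:
        print(t,[(np.round(b['point'],3).tolist(),round(b['conf'],2)) for b in finder.boxes_of(n,t)])
E
```

```text
{'time_s': 0.0, 'q': [-77.425, 21.8404, 74.3872, 0.0015, 83.8581, -12.3364], 'qvel': [0.0326, -0.0062, -0.0374, 0.0082, 0.0114, 0.0312], 'joint_efforts': [-0.0008, -44.8465, -23.1281, -0.0001, 0.0048, 0.0], 'position': [0.2316, -0.4985, 0.2447], 'tool_rot': [[0.907, 0.4212, -0.0003], [0.4212, -0.907, 0.0015], [0.0003, -0.0015, -1.0]], 'ft_force': [0.986, 0.1982, -0.5936], 'wrist_torque': [0.0185, 0.0105, 0.0355], 'grip_width': 0.0853}
top [[-0.023, -0.992, 0.127, 0.354], [-0.999, 0.02, -0.026, 0.09], [0.023, -0.128, -0.992, 1.015], [0.0, 0.0, 0.0, 1.0]] 46.61389787728649
tray [([0.478, 0.413, 0.008], 0.91), ([0.322, 0.164, 0.012], 0.88), ([0.327, 0.352, 0.012], 0.87), ([0.454, 0.272, 0.017], 0.65)]
pan [([0.534, -0.098, 0.074], 0.89)]
crank_grip [([0.473, -0.218, 0.081], 0.64)]
marker_a [([0.542, -0.105, 0.073], 0.56), ([0.549, -0.074, 0.075], 0.46)]
side [[0.992, -0.087, 0.088, 0.409], [-0.124, -0.678, 0.725, -0.587], [-0.003, -0.73, -0.683, 0.699], [0.0, 0.0, 0.0, 1.0]] 47.94450341011645
tray [([0.332, 0.342, 0.01], 0.89), ([0.474, 0.399, 0.009], 0.73), ([0.326, 0.155, 0.009], 0.61), ([0.462, 0.25, 0.009], 0.59)]
pan [([0.534, -0.113, 0.074], 0.97)]
crank_grip [([0.468, -0.225, 0.083], 0.84)]
marker_a [([0.55, -0.111, 0.075], 0.57)]
```

View pics/top0.png

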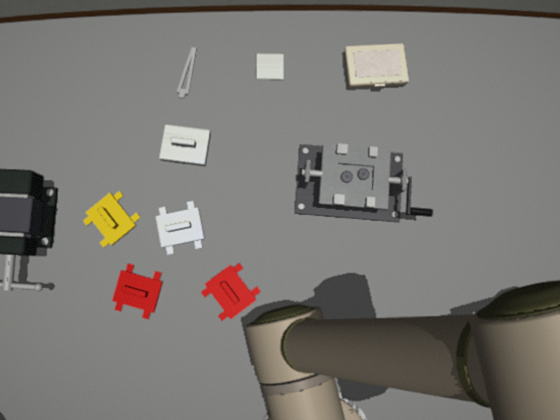

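View pics/side0.png

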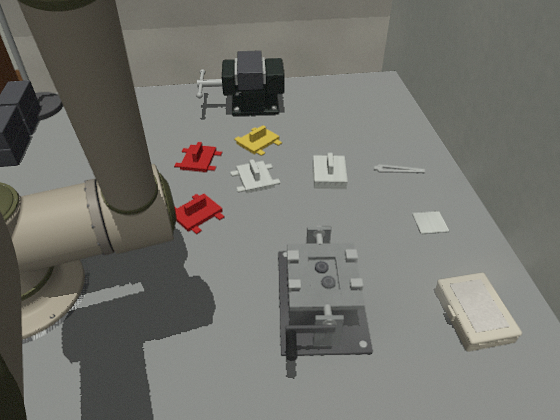

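Candidates in the top view are red (137,292), red (230,292), yellow (110,219), the white one without lugs (185,145), and the white/aluminium one with four lugs (180,227). Only the last fits the description. I'll confirm it in a crop and measure it.

Run:
```python
from h import *
z=np.load('top0.npz'); W=z['W'];c=z['c']
a=cv2.resize(c[190:265,140:220],None,fx=5,fy=5,interpolation=cv2.INTER_CUBIC)
b=cv2.resize(c[135:230,285:440],None,fx=4.5,fy=4.5,interpolation=cv2.INTER_CUBIC)
cv2.imwrite('pics/crA.png',a);cv2.imwrite('pics/crB.png',b)
# tray
sub=W[190:265,145:220].reshape(-1,3); sub=sub[~np.isnan(sub[:,0])]
print('table z',np.median(sub[:,2]))
rib=sub[(sub[:,2]>0.03)&(sub[:,2]<.05)]; print('rib',len(rib),rib.mean(0),rib[:,2].max())
r=cv2.minAreaRect(rib[:,:2].astype(np.float32)*1000);print(r)
body=sub[(sub[:,2]>0.006)&(sub[:,2]<.02)];print('body',len(body),body.mean(0),np.median(body[:,2]))
# white bright mask
hsv=cv2.cvtColor(c,cv2.COLOR_BGR2HSV)
m=(hsv[...,2]>150)&(hsv[...,1]<60); mm=np.zeros_like(m); mm[195:262,148:212]=m[195:262,148:212]
p=W[mm];p=p[~np.isnan(p[:,0])]; r=cv2.minAreaRect(p[:,:2].astype(np.float32)*1000);print('tray rect',r,cv2.boxPoints(r))
# pan
sub=W[135:225,290:420].reshape(-1,3); sub=sub[~np.isnan(sub[:,0])]
print(np.histogram(sub[:,2],bins=np.arange(0,.13,.005)))
pt=sub[(sub[:,2]>0.069)&(sub[:,2]<.08)]; r=cv2.minAreaRect(pt[:,:2].astype(np.float32)*1000);print('pan',r,np.median(pt[:,2]))
hk=(W[...,2]>0.081)&(W[...,2]<.1);hk[:, :290]=0;hk[:,395:]=0;hk[230:]=0;hk[:130]=0
n,l,st,ce=cv2.connectedComponentsWithStats(hk.astype(np.uint8))
for i in range(1,n):
    if st[i,4]>8: print(st[i],ce[i],W[l==i].mean(0))
```

```text
table z 0.0009381623502902059
rib 157 [0.45636086 0.26943392 0.03650616] 0.04227027607602962
((456.6269836425781, 269.5726623535156), (12.451216697692871, 50.91868591308594), 9.890442848205566)
body 1268 [0.45571494 0.26907094 0.01090792] 0.010914341242162284
tray rect ((457.4983825683594, 271.39111328125), (102.53546905517578, 94.83612060546875), 10.530669212341309) [[398.42795 308.64075]
 [415.76035 215.40192]
 [516.56885 234.14148]
 [499.23642 327.3803 ]]
(array([1832, 2222,  401,   18,   13,   15,   10,   13,    8,   15,   13,
         18,   95,  592, 1953, 1487,  279,  442,   34,    0,    0,    0,
          0,    0,    0]), array([0.   , 0.005, 0.01 , 0.015, 0.02 , 0.025, 0.03 , 0.035, 0.04 ,
       0.045, 0.05 , 0.055, 0.06 , 0.065, 0.07 , 0.075, 0.08 , 0.085,
       0.09 , 0.095, 0.1  , 0.105, 0.11 , 0.115, 0.12 , 0.125]))
pan ((542.0557250976562, -101.84361267089844), (241.33665466308594, 125.02155303955078), 81.7187271118164) 0.07462093770054012
[337 143  11  11 105] [341.62857143 148.12380952] [ 0.59799502 -0.06184644  0.08717531]
[369 146   9  10  82] [372.91463415 150.87804878] [ 0.59171117 -0.12395014  0.08706681]
[304 160   6  23 105] [306.78095238 171.2       ] [0.55304295 0.00831791 0.08584829]
[333 194  11  11 105] [338.31428571 198.83809524] [ 0.49717423 -0.05105959  0.08706981]
[366 197   9  10  87] [370.13793103 201.62068966] [ 0.49054963 -0.11316729  0.08704711]
```

Run:
```python
from h import *
z=np.load('side0.npz'); W=z['W'];c=z['c']
cv2.imwrite('pics/crS.png',cv2.resize(c[220:385,270:385],None,fx=3.5,fy=3.5,interpolation=cv2.INTER_CUBIC))
sub=W[150:195,225:285].reshape(-1,3); sub=sub[~np.isnan(sub[:,0])]
rib=sub[(sub[:,2]>0.03)]; print('rib',len(rib),rib.mean(0),rib[:,2].max(),np.median(sub[:,2]))
r=cv2.minAreaRect(rib[:,:2].astype(np.float32)*1000);print(r)
hk=(W[...,2]>0.081)&(W[...,2]<.1);hk[:230]=0;hk[310:]=0;hk[:,280:]&=True;hk[:,:280]=0;hk[:,375:]=0
n,l,st,ce=cv2.connectedComponentsWithStats(hk.astype(np.uint8))
for i in range(1,n):
    if st[i,4]>8: print(st[i],ce[i],W[l==i].mean(0))
pt=W[230:310,280:375].reshape(-1,3); pt=pt[(pt[:,2]>0.07)&(pt[:,2]<.079)]; r=cv2.minAreaRect(pt[:,:2].astype(np.float32)*1000);print('pan',r,np.median(pt[:,2]))
cr=W[325:365,283:300].reshape(-1,3);cr=cr[cr[:,2]>.05];print('crank',cr.mean(0),cr.min(0),cr.max(0))
z=np.load('top0.npz');W=z['W'];cr=W[200:222,405:440].reshape(-1,3);cr=cr[cr[:,2]>.05];print('crank top',cr.mean(0),cr.min(0),cr.max(0))
```

```text
rib 86 [0.45821818 0.261761   0.03492782] 0.038406917269870444 -0.00021902209731960998
((458.53826904296875, 264.46844482421875), (12.191850662231445, 52.03711700439453), 9.998726844787598)
[307 230   8   3  15] [310.86666667 230.53333333] [0.54053143 0.00144894 0.08293812]
[316 230  15   2  24] [322.33333333 230.375     ] [ 0.56116779 -0.00134876  0.08349778]
[288 251  11  11 111] [292.96396396 255.54954955] [ 0.49891192 -0.0568938   0.08624466]
[346 250  12  11 115] [351.53913043 254.60869565] [ 0.59918386 -0.06765577  0.0862737 ]
[350 279  14  10 111] [356.64864865 283.12612613] [ 0.59292201 -0.12892949  0.08624899]
[289 280  12  11 111] [294.37837838 284.14414414] [ 0.4921905  -0.11798412  0.08616276]
pan ((547.35791015625, -81.24671173095703), (170.36241149902344, 120.66870880126953), 84.02912902832031) 0.07407458499439168
crank [ 0.4732168  -0.21746267  0.08029979] [ 0.4631424  -0.24349121  0.06751313] [ 0.48791427 -0.19090328  0.08529666]
crank top [ 0.47281083 -0.20774705  0.0802097 ] [ 0.46118224 -0.23798142  0.06612617] [ 0.49458213 -0.1858887   0.08570613]
```

View pics/crA.png

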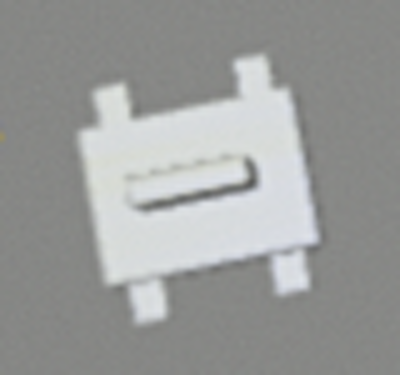

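View pics/crB.png

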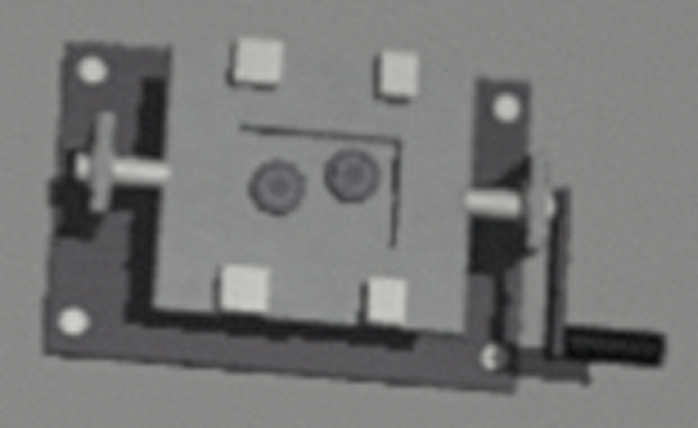

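```bash
ls pics
```

```text
crA.png
crB.png
crS.png
side0.png
top0.png
```

View pics/crS.png

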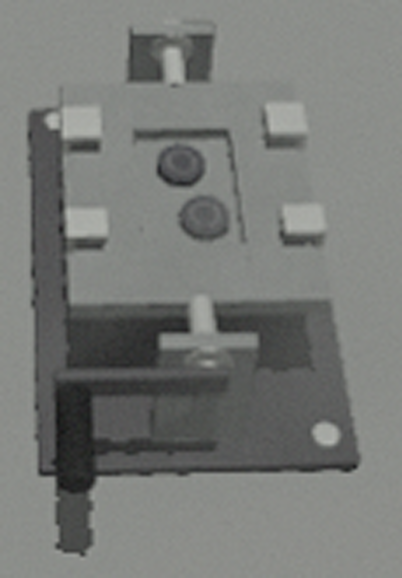

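The crop confirms it: aluminium tray, four lugs, rib at top px ~(178,227), rib centre about (0.4575, 0.267), yaw about +10.2°. The pan comes out at about (0.545, -0.089) with yaw about -6.1°, and the crank handle is at top px (421,212). The two cameras disagree by about 5 mm in y, but equally for tray and pan. Next I rotate the tool and go above the rib.

{"api": "play_rows", "payload": {"commands": [{"grip":0,"rz":-0.164},{"grip":0,"rz":-0.164},{"grip":0,"rz":-0.164},{"grip":0,"rz":-0.164},{"grip":0,"rz":-0.164},{"grip":0,"rz":-0.164},{"grip":0,"rz":-0.164},{"grip":0,"rz":-0.166}]}}

```text
invalid input at $.commands[0]: expected keys grip, x, y, z, rx, ry, rz
```

{"api": "play_rows", "payload": {"commands": [{"x":0.0446,"y":0.0224},{"x":0.0446,"y":0.0224},{"x":0.0446,"y":0.0224},{"x":0.0446,"y":0.0224},{"x":0.0446,"y":0.0224},{"x":0.0446,"y":0.0224},{"x":0.0446,"y":0.0224},{"x":0.0446,"y":0.0224}]}}

```text
invalid input at $.commands[0]: expected keys grip, x, y, z, rx, ry, rz
```

{"api": "play_rows", "payload": {"commands": [{"x":0.0446,"y":0.0224},{"x":0.0446,"y":0.0224},{"x":0.0446,"y":0.0224},{"x":0.0446,"y":0.0224},{"x":0.0446,"y":0.0224},{"x":0.0446,"y":0.0224},{"x":0.0446,"y":0.0224},{"x":0.0446,"y":0.0224},{"z":0.04},{"z":0.04},{"z":0.04},{"x":0}]}}

```text
invalid input at $.commands[0]: expected keys grip, x, y, z, rx, ry, rz
```

Run:
```python
from h import *
s=env.observe(); print({k:np.round(v,4).tolist() for k,v in s.items()})
for n in ['top','side']:
    d=cam(n); W=cloud(d); np.savez(f'{n}1.npz',W=W,c=d['color'])
    if n=='top': cr=d['color'][160:290,100:270]
    else: cr=d['color'][90:220,170:340]
    cv2.imwrite(f'pics/{n}1.png',cv2.resize(cr,None,fx=4,fy=4,interpolation=cv2.INTER_CUBIC))
```

```text
{'time_s': 0.5, 'q': [-77.4235, 21.808, 74.3374, -0.0007, 83.859, -12.3359], 'qvel': [0.0156, 0.0161, 0.0371, -0.1348, -0.0081, -0.1001], 'joint_efforts': [-0.0015, -44.8038, -23.1335, -0.0002, 0.0007, -0.0], 'position': [0.2317, -0.4988, 0.2453], 'tool_rot': [[0.907, 0.4212, -0.0], [0.4212, -0.907, 0.0001], [0.0, -0.0001, -1.0]], 'ft_force': [0.4597, 0.0354, -0.929], 'wrist_torque': [-0.0175, -0.0768, 0.0286], 'grip_width': 0.0857}
```

View pics/top1.png

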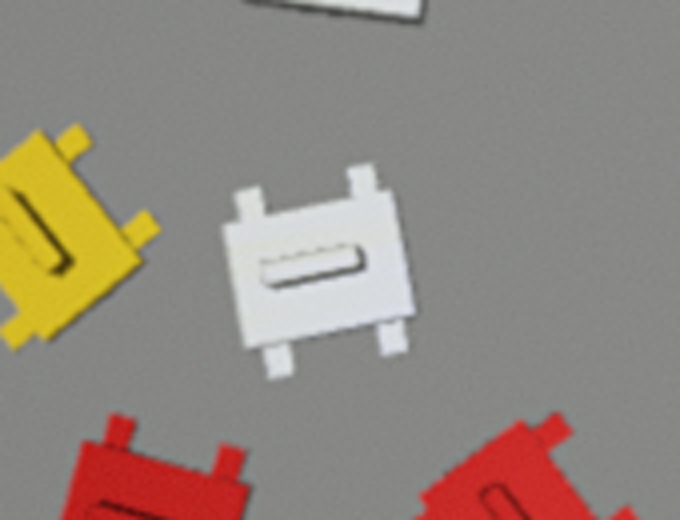

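View pics/side1.png

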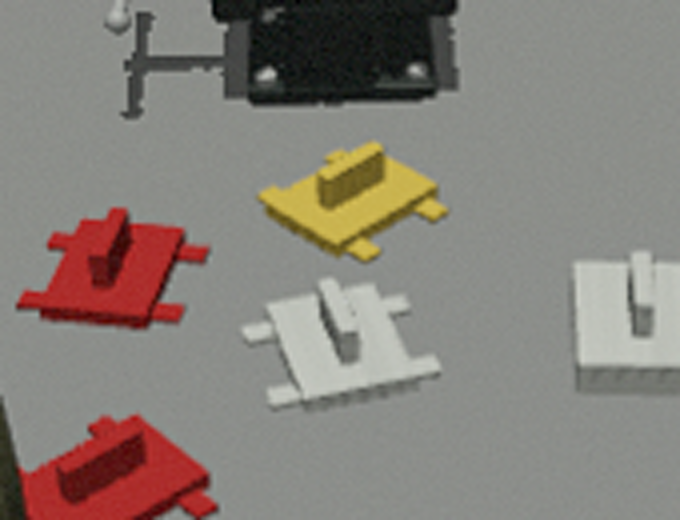

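The rows were refused because they need all seven keys, so nothing moved. The pictures show the unmoved tray at the crop centre. Resending.

{"api": "play_rows", "payload": {"commands": [{"grip":0,"x":0,"y":0,"z":0,"rx":0,"ry":0,"rz":-0.164},{"grip":0,"x":0,"y":0,"z":0,"rx":0,"ry":0,"rz":-0.164},{"grip":0,"x":0,"y":0,"z":0,"rx":0,"ry":0,"rz":-0.164},{"grip":0,"x":0,"y":0,"z":0,"rx":0,"ry":0,"rz":-0.164},{"grip":0,"x":0,"y":0,"z":0,"rx":0,"ry":0,"rz":-0.164},{"grip":0,"x":0,"y":0,"z":0,"rx":0,"ry":0,"rz":-0.164},{"grip":0,"x":0,"y":0,"z":0,"rx":0,"ry":0,"rz":-0.164},{"grip":0,"x":0,"y":0,"z":0,"rx":0,"ry":0,"rz":-0.166}]}}

```text
time_s: 1.6
position: [0.2317, -0.4988, 0.2453]
tool_rot: [[-0.182, 0.983, 0.0], [0.983, 0.182, -0.0], [-0.0, 0.0, -1.0]]
ft_force: [0.4, -0.3, 0.5]
grip_width: 0.0426
```

{"api": "play_rows", "payload": {"commands": [{"grip":0,"x":0.0445,"y":0.0226,"z":0,"rx":0,"ry":0,"rz":0},{"grip":0,"x":0.0445,"y":0.0226,"z":0,"rx":0,"ry":0,"rz":0},{"grip":0,"x":0.0445,"y":0.0226,"z":0,"rx":0,"ry":0,"rz":0},{"grip":0,"x":0.0445,"y":0.0226,"z":0,"rx":0,"ry":0,"rz":0},{"grip":0,"x":0.0445,"y":0.0226,"z":0,"rx":0,"ry":0,"rz":0},{"grip":0,"x":0.0445,"y":0.0226,"z":0,"rx":0,"ry":0,"rz":0},{"grip":0,"x":0.0445,"y":0.0226,"z":0,"rx":0,"ry":0,"rz":0},{"grip":0,"x":0.0445,"y":0.0226,"z":0,"rx":0,"ry":0,"rz":0}]}}

```text
time_s: 2.6
position: [0.3468, -0.1149, 0.2456]
tool_rot: [[-0.177, 0.984, 0.001], [0.984, 0.177, -0.0], [-0.001, 0.001, -1.0]]
ft_force: [0.2, -0.7, 0.1]
grip_width: 0.0427
```

{"api": "play_rows", "payload": {"commands": [{"grip":0,"x":0.0445,"y":0.0226,"z":0,"rx":0,"ry":0,"rz":0},{"grip":0,"x":0.0445,"y":0.0226,"z":0,"rx":0,"ry":0,"rz":0},{"grip":0,"x":0.0445,"y":0.0226,"z":0,"rx":0,"ry":0,"rz":0},{"grip":0,"x":0.0445,"y":0.0226,"z":0,"rx":0,"ry":0,"rz":0},{"grip":0,"x":0.0445,"y":0.0226,"z":0,"rx":0,"ry":0,"rz":0},{"grip":0,"x":0.0445,"y":0.0226,"z":0,"rx":0,"ry":0,"rz":0},{"grip":0,"x":0.0445,"y":0.0226,"z":0,"rx":0,"ry":0,"rz":0},{"grip":0,"x":0.0445,"y":0.0226,"z":0,"rx":0,"ry":0,"rz":0},{"grip":0,"x":0,"y":0,"z":0.05,"rx":0,"ry":0,"rz":0},{"grip":0,"x":0,"y":0,"z":0.05,"rx":0,"ry":0,"rz":0},{"grip":0,"x":0,"y":0,"z":0.04,"rx":0,"ry":0,"rz":0},{"grip":0,"x":0,"y":0,"z":0.02,"rx":0,"ry":0,"rz":0}]}}

```text
time_s: 4.1
position: [0.4607, 0.2658, 0.0833]
tool_rot: [[-0.177, 0.984, -0.003], [0.984, 0.177, -0.001], [-0.0, -0.003, -1.0]]
ft_force: [0.0, 0.8, 0.6]
grip_width: 0.0429
```

```bash
cat > look.py <<'E'
from h import *
import sys
tag=sys.argv[1]
s=env.observe(); print({k:np.round(s[k],4).tolist() for k in ['time_s','position','ft_force','grip_width']})
for n,i in [('top',2),('side',6)]:
    d=cam(n); W=cloud(d); np.savez(f'{n}{tag}.npz',W=W,c=d['color'])
    x0,x1,y0,y1=map(int,sys.argv[i:i+4])
    cv2.imwrite(f'pics/{n}{tag}.png',cv2.resize(d['color'][y0:y1,x0:x1],None,fx=4,fy=4,interpolation=cv2.INTER_CUBIC))
E
python3 look.py 2 100 270 160 290 170 340 90 220
```

```text
{'time_s': 4.1, 'position': [0.4607, 0.2658, 0.0833], 'ft_force': [0.0116, 0.7862, 0.6226], 'grip_width': 0.0429}
```

View pics/top2.png

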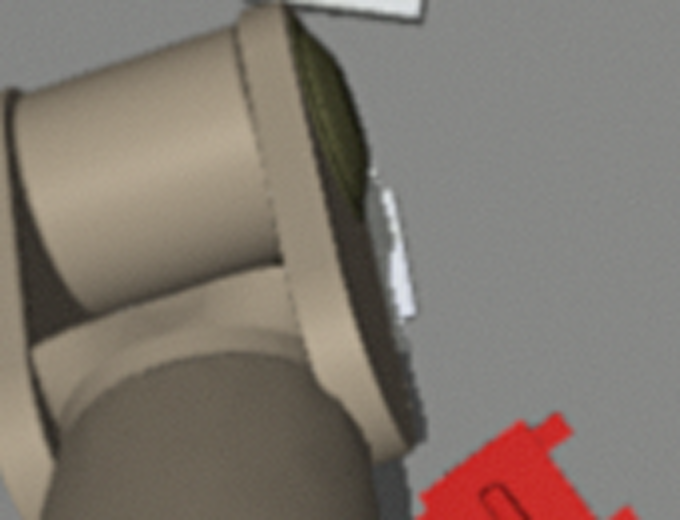

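View pics/side2.png

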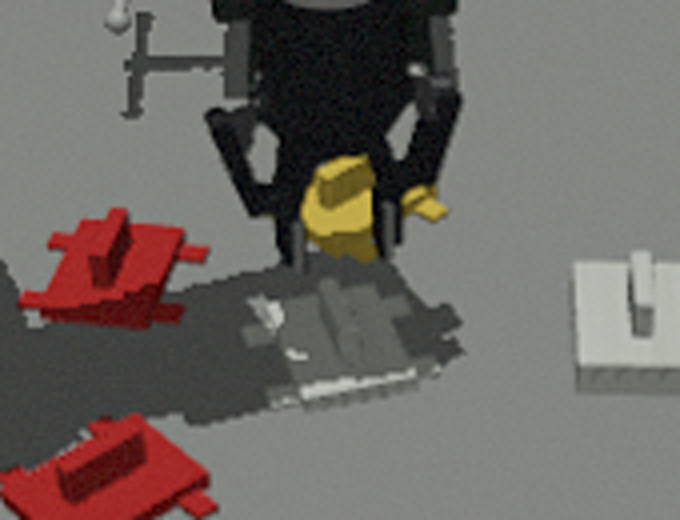

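The gripper straddles above the tray: side crop fingers are at (290,240) and (388,235), with the rib below. I'll use the fingers to check the side camera's offset.

Run:
```python
from h import *
W=np.load('side2.npz')['W']
P=W[135:158,235:275].reshape(-1,3)
s=env.observe();p=s['position'];R=np.array(s['tool_rot'])
P=P[~np.isnan(P[:,0])];Q=(P-p)@R
m=(np.abs(Q[:,0])<.03)&(np.abs(Q[:,1])<.05)&(Q[:,2]>-.02)&(Q[:,2]<.03)
Q=Q[m]
for sg in (1,-1):
    q=Q[Q[:,1]*sg>0.005]; print(len(q),q.min(0),q.max(0),np.median(q,0))
print(p)
# image of Q with side face
```

```text
94 [-0.01503628  0.02074682 -0.01997504] [0.00764684 0.03460384 0.01274719] [-0.00949539  0.02326356 -0.00376327]
81 [-0.01492335 -0.03478129 -0.01975686] [ 0.00325002 -0.02121282  0.01453368] [-0.01021496 -0.0282616  -0.00582073]
[0.46057801 0.26566534 0.08348707]
```

{"api": "play_rows", "payload": {"commands": [{"grip":0,"x":-0.001,"y":-0.002,"z":0.02,"rx":0,"ry":0,"rz":0},{"grip":0,"x":0,"y":0,"z":0.02,"rx":0,"ry":0,"rz":0},{"grip":0,"x":0,"y":0,"z":0.015,"rx":0,"ry":0,"rz":0},{"grip":0,"x":0,"y":0,"z":0,"rx":0,"ry":0,"rz":0}]}}

```text
time_s: 4.7
position: [0.4597, 0.2646, 0.0301]
tool_rot: [[-0.177, 0.984, -0.001], [0.984, 0.177, -0.0], [-0.0, -0.001, -1.0]]
ft_force: [0.9, -0.1, 0.1]
grip_width: 0.0429
```

{"api": "play_rows", "payload": {"commands": [{"grip":1,"x":0,"y":-0.001,"z":0.001,"rx":0,"ry":0,"rz":0},{"grip":1,"x":0,"y":0,"z":0,"rx":0,"ry":0,"rz":0},{"grip":1,"x":0,"y":0,"z":0,"rx":0,"ry":0,"rz":0},{"grip":1,"x":0,"y":0,"z":0,"rx":0,"ry":0,"rz":0},{"grip":1,"x":0,"y":0,"z":0,"rx":0,"ry":0,"rz":0}], "squeeze": 50}}

```text
time_s: 5.32
position: [0.459, 0.2646, 0.0301]
tool_rot: [[-0.177, 0.984, 0.001], [0.984, 0.177, 0.0], [0.0, 0.001, -1.0]]
ft_force: [-1.2, -0.5, 5.9]
grip_width: 0.0107
```

{"api": "play_rows", "payload": {"commands": [{"grip":1,"x":0,"y":0,"z":-0.02,"rx":0,"ry":0,"rz":0},{"grip":1,"x":0,"y":0,"z":-0.04,"rx":0,"ry":0,"rz":0},{"grip":1,"x":0,"y":0,"z":-0.04,"rx":0,"ry":0,"rz":0},{"grip":1,"x":0,"y":0,"z":-0.03,"rx":0,"ry":0,"rz":0},{"grip":1,"x":0,"y":0,"z":-0.02,"rx":0,"ry":0,"rz":0},{"grip":1,"x":0,"y":0,"z":0,"rx":0,"ry":0,"rz":0.142},{"grip":1,"x":0,"y":0,"z":0,"rx":0,"ry":0,"rz":0.142}]}}

```text
time_s: 6.2
position: [0.4585, 0.2644, 0.1796]
tool_rot: [[0.11, 0.994, 0.0], [0.994, -0.11, 0.0], [0.0, 0.0, -1.0]]
ft_force: [-0.1, -0.1, -1.6]
grip_width: 0.0109
```

{"api": "play_rows", "payload": {"commands": [{"grip":1,"x":-0.0467,"y":0.0158,"z":0,"rx":0,"ry":0,"rz":0},{"grip":1,"x":-0.0467,"y":0.0158,"z":0,"rx":0,"ry":0,"rz":0},{"grip":1,"x":-0.0467,"y":0.0158,"z":0,"rx":0,"ry":0,"rz":0},{"grip":1,"x":-0.0467,"y":0.0158,"z":0,"rx":0,"ry":0,"rz":0},{"grip":1,"x":-0.0467,"y":0.0158,"z":0,"rx":0,"ry":0,"rz":0},{"grip":1,"x":-0.0467,"y":0.0158,"z":0,"rx":0,"ry":0,"rz":0},{"grip":1,"x":-0.0467,"y":0.0158,"z":0,"rx":0,"ry":0,"rz":0},{"grip":1,"x":-0.0467,"y":0.0158,"z":0,"rx":0,"ry":0,"rz":0},{"grip":1,"x":0,"y":0,"z":0.03,"rx":0,"ry":0,"rz":0},{"grip":1,"x":0,"y":0,"z":0.02,"rx":0,"ry":0,"rz":0},{"grip":1,"x":0,"y":0,"z":0,"rx":0,"ry":0,"rz":0},{"grip":1,"x":0,"y":0,"z":0,"rx":0,"ry":0,"rz":0}]}}

```text
time_s: 7.7
position: [0.5452, -0.1205, 0.1302]
tool_rot: [[0.106, 0.994, 0.001], [0.994, -0.106, -0.001], [-0.0, 0.001, -1.0]]
ft_force: [-0.1, 0.9, -0.7]
grip_width: 0.011
```

```bash
python3 look.py 3 280 450 120 250 260 410 200 350
```

```text
{'time_s': 7.7, 'position': [0.5452, -0.1205, 0.1302], 'ft_force': [-0.0839, 0.891, -0.6911], 'grip_width': 0.011}
```

View pics/side3.png

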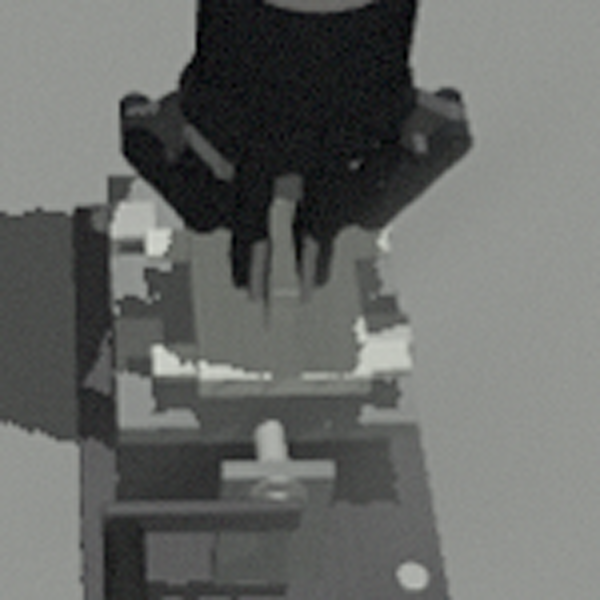

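View pics/top3.png

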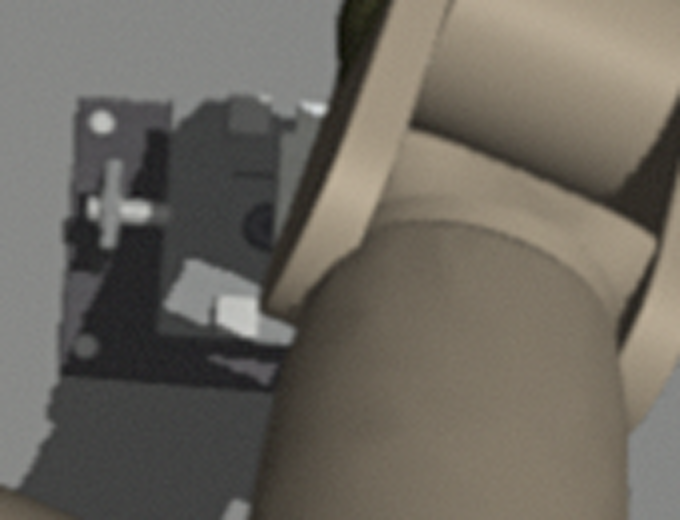

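The side crop shows the tray hanging level above the pan between the hooks, with its front lugs at (175,370) and (385,355). I'll measure it against the TCP and the pan.

Run:
```python
from h import *
W=np.load('side3.npz')['W']
a=np.radians(-6.1);R=np.array([[np.cos(a),-np.sin(a)],[np.sin(a),np.cos(a)]])
tcp=np.array([.5452,-.1205])
P=W[255:312,285:370].reshape(-1,3);P=P[~np.isnan(P[:,0])]
b=P[(P[:,2]>.098)&(P[:,2]<.119)]; q=(b[:,:2]-tcp)@R
print('body',len(b),np.percentile(q,[1,50,99],axis=0),np.median(b[:,2]))
# by y slices x-extent of body only
for y0 in np.arange(-.05,.05,.01):
    s=q[(q[:,1]>y0)&(q[:,1]<y0+.01)]
    if len(s)>5: print(round(y0,3),len(s),s[:,0].min().round(4),s[:,0].max().round(4))
print('hooks mean in pan frame rel to tcp', (np.array([[.49891,-.0569],[.59918,-.06766],[.59292,-.12893],[.49219,-.11798]])-tcp)@R)
```

```text
body 1573 [[-0.04710477 -0.04355423]
 [-0.00448198 -0.02248118]
 [ 0.04997615  0.03638405]] 0.10991712509340712
-0.05 237 -0.0313 0.0343
-0.04 287 -0.0475 0.0509
-0.03 330 -0.0486 0.0519
-0.02 175 -0.0311 0.0339
-0.01 156 -0.0316 0.0345
0.0 86 -0.0314 0.0343
0.01 69 -0.0317 0.0341
0.02 154 -0.0478 0.0515
0.03 79 -0.0476 0.051
hooks mean in pan frame rel to tcp [[-0.0527863   0.05832093]
 [ 0.04805937  0.05827695]
 [ 0.04834561 -0.00331135]
 [-0.05297764 -0.00312733]]
```

{"api": "play_rows", "payload": {"commands": [{"grip":1,"x":-0.002,"y":-0.004,"z":0,"rx":0,"ry":0,"rz":0},{"grip":1,"x":0,"y":0,"z":0.01,"rx":0,"ry":0,"rz":0},{"grip":1,"x":0,"y":0,"z":0.009,"rx":0,"ry":0,"rz":0},{"grip":1,"x":0,"y":0,"z":0.004,"rx":0,"ry":0,"rz":0},{"grip":1,"x":0,"y":0,"z":0,"rx":0,"ry":0,"rz":0}]}}

```text
time_s: 8.43
position: [0.5406, -0.122, 0.1059]
tool_rot: [[0.106, 0.994, -0.001], [0.994, -0.106, 0.0], [0.0, -0.001, -1.0]]
ft_force: [0.8, 0.1, -0.5]
grip_width: 0.0111
```

```bash
python3 look.py 4 280 450 120 250 260 410 200 350
python3 - <<'E'
from h import *
W=np.load('side4.npz')['W']
a=np.radians(-6.1);R=np.array([[np.cos(a),-np.sin(a)],[np.sin(a),np.cos(a)]])
pan=np.array([.5459,-.0915])
P=W[255:322,285:370].reshape(-1,3);P=P[~np.isnan(P[:,0])]
q=(P[:,:2]-pan)@R
b=(np.abs(q[:,0])<.03)&(q[:,1]>-.068)&(q[:,1]<-.05)&(P[:,2]>.06);print('back z',np.median(P[b,2]))
q=q[(P[:,2]>.077)&(P[:,2]<.1)]
for y0 in np.arange(-.08,.03,.01):
    s=q[(q[:,1]>y0)&(q[:,1]<y0+.01)]
    if len(s)>5: print(round(y0,3),len(s),s[:,0].min().round(4),s[:,0].max().round(4))
E
```

```text
{'time_s': 8.425, 'position': [0.5406, -0.122, 0.1059], 'ft_force': [0.7718, 0.0799, -0.506], 'grip_width': 0.0111}
back z 0.08653542345292164
-0.08 211 -0.0327 0.0324
-0.07 287 -0.0493 0.0495
-0.06 339 -0.0505 0.0494
-0.05 193 -0.0336 0.0583
-0.04 296 -0.0596 0.0604
-0.03 158 -0.0592 0.0605
-0.02 74 -0.0337 0.0324
-0.01 124 -0.05 0.0543
-0.0 58 -0.0497 0.0483
0.01 7 -0.0576 0.0138
0.02 38 -0.0592 0.0501
```

View pics/side4.png

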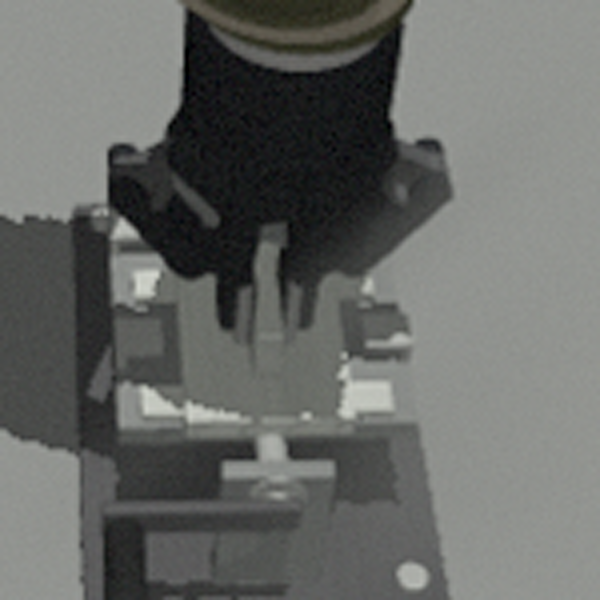

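The tray is centred within ~1 mm, sits ~1.5 mm above the pan, and its lugs (150,400), (370,395) are in front of the hooks at (140,335), (380,330). Slide it.

{"api": "play_rows", "payload": {"commands": [{"grip":1,"x":0,"y":0,"z":0.001,"rx":0,"ry":0,"rz":0},{"grip":1,"x":0.005,"y":0,"z":0,"rx":0,"ry":0,"rz":0},{"grip":1,"x":0.005,"y":0,"z":0,"rx":0,"ry":0,"rz":0},{"grip":1,"x":0.005,"y":0,"z":0,"rx":0,"ry":0,"rz":0},{"grip":1,"x":0.005,"y":0,"z":0,"rx":0,"ry":0,"rz":0},{"grip":1,"x":0.004,"y":0,"z":0,"rx":0,"ry":0,"rz":0},{"grip":1,"x":0,"y":0,"z":0,"rx":0,"ry":0,"rz":0}]}}

```text
time_s: 9.4
position: [0.5432, -0.0978, 0.1053]
tool_rot: [[0.105, 0.994, -0.0], [0.994, -0.105, 0.0], [0.0, -0.0, -1.0]]
ft_force: [0.2, 0.4, -2.8]
grip_width: 0.0113
```

{"api": "play_rows", "payload": {"commands": [{"grip":1,"x":0.002,"y":0,"z":0,"rx":0,"ry":0,"rz":0},{"grip":1,"x":0.002,"y":0,"z":0,"rx":0,"ry":0,"rz":0},{"grip":1,"x":0.001,"y":0,"z":0,"rx":0,"ry":0,"rz":0},{"grip":1,"x":0,"y":0,"z":0,"rx":0,"ry":0,"rz":0}]}}

```text
time_s: 9.9
position: [0.5437, -0.0934, 0.1053]
tool_rot: [[0.106, 0.994, -0.0], [0.994, -0.106, -0.0], [-0.0, 0.0, -1.0]]
ft_force: [-0.7, -1.9, -1.0]
grip_width: 0.0113
```

{"api": "play_rows", "payload": {"commands": [{"grip":1,"x":0.001,"y":0,"z":0,"rx":0,"ry":0,"rz":0},{"grip":1,"x":0.001,"y":0,"z":0,"rx":0,"ry":0,"rz":0},{"grip":1,"x":0,"y":0,"z":0,"rx":0,"ry":0,"rz":0}]}}

```text
time_s: 10.28
position: [0.5438, -0.093, 0.1056]
tool_rot: [[0.106, 0.994, -0.0], [0.994, -0.106, -0.004], [-0.004, 0.0, -1.0]]
ft_force: [-3.0, -10.8, 0.5]
grip_width: 0.0107
```

The stop is felt (-10.8 N along the slide, measured motion 0.4 mm). Relieve, set down, release.

{"api": "play_rows", "payload": {"commands": [{"grip":1,"x":-0.001,"y":0,"z":0.001,"rx":0,"ry":0,"rz":0},{"grip":1,"x":0,"y":0,"z":0,"rx":0,"ry":0,"rz":0},{"grip":0.2,"x":0,"y":0,"z":0,"rx":0,"ry":0,"rz":0},{"grip":0.2,"x":0,"y":0,"z":0,"rx":0,"ry":0,"rz":0},{"grip":0.2,"x":0,"y":0,"z":0,"rx":0,"ry":0,"rz":0},{"grip":0.2,"x":0,"y":0,"z":-0.03,"rx":0,"ry":0,"rz":0},{"grip":0.2,"x":0,"y":0,"z":-0.05,"rx":0,"ry":0,"rz":0},{"grip":0.2,"x":0,"y":0,"z":0,"rx":0,"ry":0,"rz":0}]}}

```text
time_s: 11.28
position: [0.5452, -0.0925, 0.1877]
tool_rot: [[0.106, 0.994, 0.007], [0.994, -0.106, -0.002], [-0.002, 0.007, -1.0]]
ft_force: [-0.3, -1.0, 0.5]
grip_width: 0.0343
```

```bash
python3 look.py 5 280 450 120 250 260 410 200 350
python3 - <<'E'
from h import *
W=np.load('side5.npz')['W']
a=np.radians(-6.1);R=np.array([[np.cos(a),-np.sin(a)],[np.sin(a),np.cos(a)]])
pan=np.array([.5459,-.0915])
P=W[225:322,285:370].reshape(-1,3);P=P[~np.isnan(P[:,0])]
q=(P[:,:2]-pan)@R
b=(np.abs(q[:,0])<.03)&(q[:,1]>-.042)&(q[:,1]<-.03)&(P[:,2]>.06);print('back z',np.median(P[b,2]))
m=(np.abs(q[:,0])<.028)&(P[:,2]>.081)&(P[:,2]<.1);print('body y',np.percentile(q[m,1],[0,1,99,100]))
m=(np.abs(q[:,0])<.035)&(np.abs(q[:,1])<.022)&(P[:,2]>.083)&(P[:,2]<.09);print('x',q[m,0].min(),q[m,0].max())
E
```

```text
{'time_s': 11.275, 'position': [0.5452, -0.0925, 0.1877], 'ft_force': [-0.2967, -1.0123, 0.4709], 'grip_width': 0.0343}
back z 0.0849370519111487
body y [-0.10115968 -0.09990473  0.09654064  0.09899305]
x -0.033652478749371655 0.03250451534915694
```

View pics/side5.png

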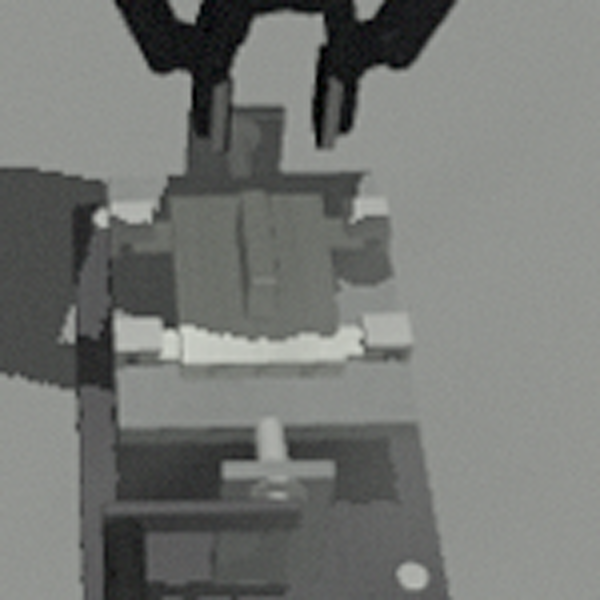

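The tray lies flat and centred (back z 0.085, x ±33), but the back lugs at (150,238) seem to show in front of the back hooks. Checking this with measurements and an enlarged crop.

Run:
```python
from h import *
z=np.load('side5.npz');W=z['W'];c=z['c']
cr=cv2.convertScaleAbs(c[240:300,282:370],alpha=2.0,beta=10)
cv2.imwrite('pics/s5z.png',cv2.resize(cr,None,fx=8,fy=8,interpolation=cv2.INTER_CUBIC))
a=np.radians(-6.1);R=np.array([[np.cos(a),-np.sin(a)],[np.sin(a),np.cos(a)]])
pan=np.array([.5459,-.0915])
P=W[225:322,285:370].reshape(-1,3);P=P[~np.isnan(P[:,0])]
q=(P[:,:2]-pan)@R
m=(np.abs(q[:,0])<.028)&(P[:,2]>.082)&(P[:,2]<.089)&(np.abs(q[:,1])<.06);print('body y',np.percentile(q[m,1],[0,1,99,100]))
for sg in (1,-1):
  m=(sg*q[:,0]>.0345)&(sg*q[:,0]<.04)&(np.abs(q[:,1])<.06)
  for y0 in np.arange(-.06,.06,.004):
    k=m&(q[:,1]>y0)&(q[:,1]<y0+.004)
    if k.sum(): print(sg,round(y0,3),k.sum(),P[k,2].mean().round(4))
```

```text
body y [-0.04731022 -0.04581664  0.04454343  0.04695733]
1 -0.06 7 0.0749
1 -0.056 9 0.0607
1 -0.052 13 0.049
1 -0.048 12 0.0361
1 -0.044 17 0.047
1 -0.04 13 0.0497
1 -0.036 13 0.0451
1 -0.032 10 0.0499
1 -0.028 8 0.0784
1 -0.024 1 0.0772
1 -0.02 6 0.0751
1 -0.016 6 0.0746
1 -0.012 7 0.0744
1 -0.008 6 0.0744
1 -0.004 5 0.0754
1 0.0 4 0.0741
1 0.004 7 0.074
1 0.008 2 0.0736
1 0.012 6 0.0735
1 0.016 6 0.0732
1 0.02 9 0.0743
1 0.024 5 0.0781
1 0.028 7 0.0781
1 0.032 7 0.0781
1 0.036 1 0.0779
1 0.04 5 0.0741
1 0.044 7 0.0744
1 0.048 3 0.0742
1 0.052 5 0.0742
1 0.056 4 0.0739
-1 -0.06 7 0.0737
-1 -0.056 7 0.0752
-1 -0.052 12 0.0414
-1 -0.048 13 0.0337
-1 -0.044 12 0.0416
-1 -0.04 22 0.0541
-1 -0.036 16 0.0478
-1 -0.032 9 0.0469
-1 -0.028 10 0.0639
-1 -0.024 1 0.078
-1 -0.02 5 0.0739
-1 -0.016 5 0.0735
-1 -0.012 9 0.0743
-1 -0.008 9 0.0748
-1 -0.004 5 0.0746
-1 0.0 4 0.0741
-1 0.004 6 0.0739
-1 0.008 4 0.0737
-1 0.012 7 0.0742
-1 0.016 5 0.0739
-1 0.02 10 0.0751
-1 0.024 10 0.078
-1 0.028 2 0.0789
-1 0.032 5 0.0777
-1 0.036 3 0.0766
-1 0.04 3 0.0744
-1 0.044 7 0.074
-1 0.048 6 0.0751
-1 0.052 3 0.075
-1 0.056 7 0.0743
```

View pics/s5z.png

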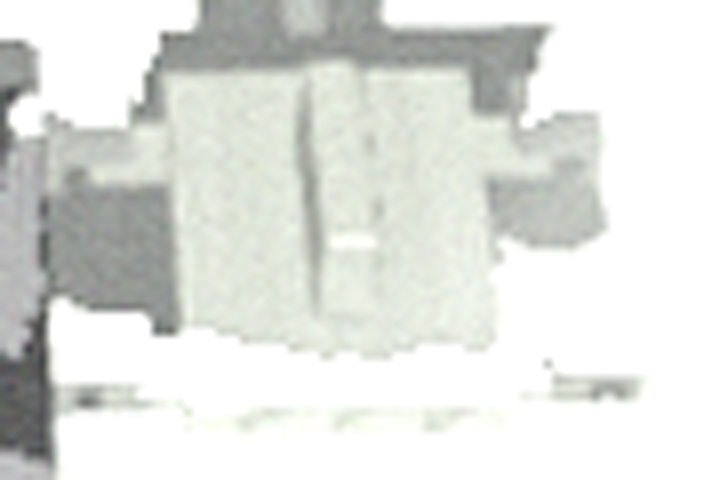

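Tray home: body y spans -46..+45 mm in the pan frame, and the lugs are at y 23..37 beside the hooks. What I saw were hooks in shadow. Now to the crank.

{"api": "play_rows", "payload": {"commands": [{"grip":0.2,"x":-0.0345,"y":-0.0149,"z":0,"rx":0,"ry":0,"rz":0},{"grip":0.2,"x":-0.0345,"y":-0.0149,"z":0,"rx":0,"ry":0,"rz":0},{"grip":0,"x":-0.0345,"y":-0.0149,"z":0,"rx":0,"ry":0,"rz":0},{"grip":0,"x":-0.0345,"y":-0.0149,"z":0,"rx":0,"ry":0,"rz":0},{"grip":0,"x":0,"y":0,"z":0.04,"rx":0,"ry":0,"rz":0},{"grip":0,"x":0,"y":0,"z":0.03,"rx":0,"ry":0,"rz":0},{"grip":0,"x":0,"y":0,"z":0,"rx":0,"ry":0,"rz":0},{"grip":0,"x":0,"y":0,"z":0,"rx":0,"ry":0,"rz":0}]}}

```text
time_s: 12.38
position: [0.4703, -0.2232, 0.1148]
tool_rot: [[0.106, 0.994, 0.0], [0.994, -0.106, -0.0], [-0.0, 0.0, -1.0]]
ft_force: [0.7, -1.0, -0.3]
grip_width: 0.0427
```

```bash
python3 look.py 6 340 450 150 250 240 390 240 390
```

```text
{'time_s': 12.375, 'position': [0.4703, -0.2232, 0.1148], 'ft_force': [0.7449, -1.0249, -0.2753], 'grip_width': 0.0427}
```

View pics/side6.png

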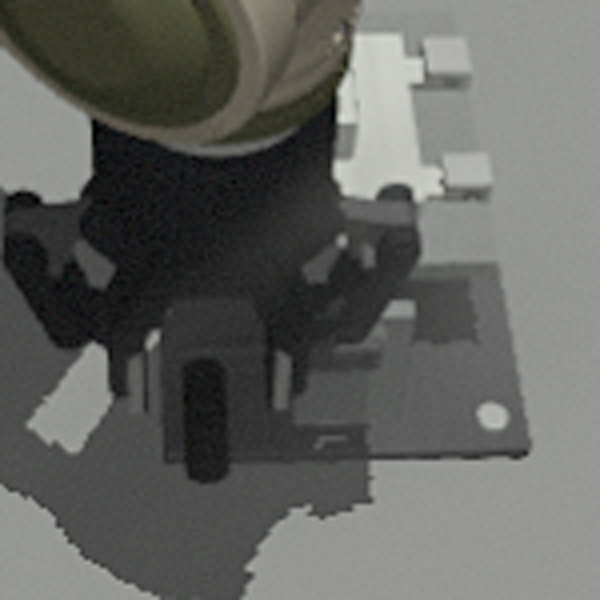

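The fingers straddle the handle (side crop (205,420), fingers at (138,375), (283,370)). Lower and close.

{"api": "play_rows", "payload": {"commands": [{"grip":0,"x":0,"y":0.001,"z":0.02,"rx":0,"ry":0,"rz":0},{"grip":0,"x":0,"y":0,"z":0.02,"rx":0,"ry":0,"rz":0},{"grip":0,"x":0,"y":0,"z":0.005,"rx":0,"ry":0,"rz":0},{"grip":0,"x":0,"y":0,"z":0,"rx":0,"ry":0,"rz":0},{"grip":1,"x":0,"y":0,"z":0,"rx":0,"ry":0,"rz":0},{"grip":1,"x":0,"y":0,"z":0,"rx":0,"ry":0,"rz":0},{"grip":1,"x":0,"y":0,"z":0,"rx":0,"ry":0,"rz":0},{"grip":1,"x":0,"y":0,"z":0,"rx":0,"ry":0,"rz":0}], "squeeze": 40}}

```text
time_s: 13.48
position: [0.4707, -0.2234, 0.07]
tool_rot: [[0.106, 0.994, -0.0], [0.994, -0.106, -0.001], [-0.001, -0.0, -1.0]]
ft_force: [-4.4, -0.9, 5.6]
grip_width: 0.0146
```

{"api": "play_rows", "payload": {"commands": [{"grip":1,"x":0,"y":0.0005,"z":-0.0078,"rx":0,"ry":0,"rz":0},{"grip":1,"x":0,"y":0.0015,"z":-0.0077,"rx":0,"ry":0,"rz":0},{"grip":1,"x":0,"y":0.0025,"z":-0.0074,"rx":0,"ry":0,"rz":0},{"grip":1,"x":0,"y":0.0035,"z":-0.007,"rx":0,"ry":0,"rz":0},{"grip":1,"x":0,"y":0.0044,"z":-0.0065,"rx":0,"ry":0,"rz":0},{"grip":1,"x":0,"y":0.0052,"z":-0.0059,"rx":0,"ry":0,"rz":0},{"grip":1,"x":0,"y":0.0059,"z":-0.0052,"rx":0,"ry":0,"rz":0},{"grip":1,"x":0,"y":0.0065,"z":-0.0044,"rx":0,"ry":0,"rz":0}]}}

```text
time_s: 14.48
position: [0.5001, -0.2264, 0.1219]
tool_rot: [[0.106, 0.994, -0.002], [0.994, -0.106, -0.0], [-0.0, -0.002, -1.0]]
ft_force: [-6.3, -2.0, 0.1]
grip_width: 0.0148
```

{"api": "play_rows", "payload": {"commands": [{"grip":1,"x":0,"y":0.007,"z":-0.0035,"rx":0,"ry":0,"rz":0},{"grip":1,"x":0,"y":0.0074,"z":-0.0025,"rx":0,"ry":0,"rz":0},{"grip":1,"x":0,"y":0.0077,"z":-0.0015,"rx":0,"ry":0,"rz":0},{"grip":1,"x":0,"y":0.0078,"z":-0.0005,"rx":0,"ry":0,"rz":0},{"grip":1,"x":0,"y":0.0078,"z":0.0005,"rx":0,"ry":0,"rz":0},{"grip":1,"x":0,"y":0.0077,"z":0.0015,"rx":0,"ry":0,"rz":0},{"grip":1,"x":0,"y":0.0074,"z":0.0025,"rx":0,"ry":0,"rz":0},{"grip":1,"x":0,"y":0.007,"z":0.0035,"rx":0,"ry":0,"rz":0},{"grip":1,"x":0,"y":0.0065,"z":0.0044,"rx":0,"ry":0,"rz":0},{"grip":1,"x":0,"y":0.0059,"z":0.0052,"rx":0,"ry":0,"rz":0},{"grip":1,"x":0,"y":0.0052,"z":0.0059,"rx":0,"ry":0,"rz":0},{"grip":1,"x":0,"y":0.0044,"z":0.0065,"rx":0,"ry":0,"rz":0}]}}

```text
time_s: 15.98
position: [0.5827, -0.2351, 0.0989]
tool_rot: [[0.106, 0.994, 0.001], [0.994, -0.106, -0.0], [-0.0, 0.001, -1.0]]
ft_force: [-2.9, -1.8, 5.1]
grip_width: 0.0145
```

{"api": "play_rows", "payload": {"commands": [{"grip":1,"x":0,"y":0.0035,"z":0.007,"rx":0,"ry":0,"rz":0},{"grip":1,"x":0,"y":0.0025,"z":0.0074,"rx":0,"ry":0,"rz":0},{"grip":1,"x":0,"y":0.0015,"z":0.0077,"rx":0,"ry":0,"rz":0},{"grip":1,"x":0,"y":0.0005,"z":0.0078,"rx":0,"ry":0,"rz":0},{"grip":1,"x":0,"y":0,"z":0,"rx":0,"ry":0,"rz":0},{"grip":1,"x":0,"y":0,"z":0,"rx":0,"ry":0,"rz":0}]}}

```text
time_s: 16.73
position: [0.59, -0.2358, 0.0699]
tool_rot: [[0.106, 0.994, 0.0], [0.994, -0.106, -0.0], [-0.0, 0.0, -1.0]]
ft_force: [-4.3, -0.4, 10.5]
grip_width: 0.0145
```

```bash
python3 look.py 7 280 450 120 250 240 390 230 380
```

```text
{'time_s': 16.725, 'position': [0.59, -0.2358, 0.0699], 'ft_force': [-4.2518, -0.3671, 10.5072], 'grip_width': 0.0145}
```

View pics/side7.png

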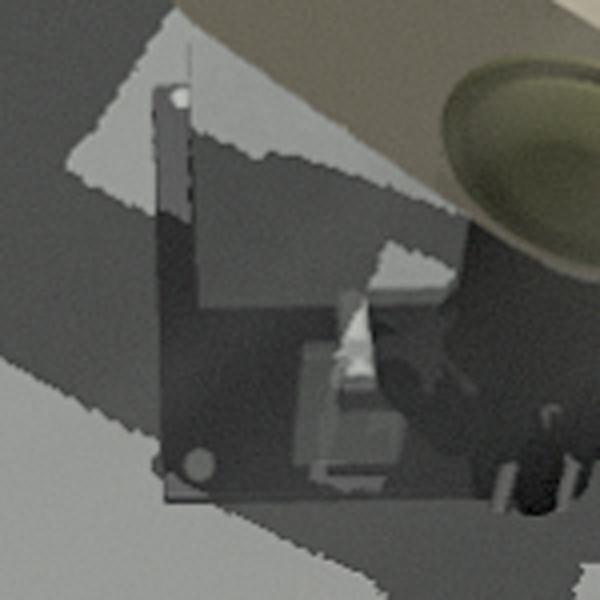

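{"api": "play_rows", "payload": {"commands": [{"grip":1,"x":0,"y":0,"z":0.002,"rx":0,"ry":0,"rz":0},{"grip":1,"x":0,"y":0,"z":0,"rx":0,"ry":0,"rz":0},{"grip":1,"x":0,"y":0,"z":0,"rx":0,"ry":0,"rz":0}]}}

```text
time_s: 17.2
position: [0.5902, -0.2359, 0.0695]
tool_rot: [[0.106, 0.994, 0.001], [0.994, -0.106, -0.001], [-0.001, 0.001, -1.0]]
ft_force: [-7.9, 2.3, 21.7]
grip_width: 0.0146
```

It is at the stop (21.7 N with only 0.4 mm of motion). The pan's flat underside is up in the crop at (310,230). Relax, release, retreat upward.

{"api": "play_rows", "payload": {"commands": [{"grip":1,"x":0,"y":0,"z":-0.002,"rx":0,"ry":0,"rz":0},{"grip":0,"x":0,"y":0,"z":0,"rx":0,"ry":0,"rz":0},{"grip":0,"x":0,"y":0,"z":0,"rx":0,"ry":0,"rz":0},{"grip":0,"x":0,"y":0,"z":0,"rx":0,"ry":0,"rz":0},{"grip":0,"x":0,"y":0,"z":-0.02,"rx":0,"ry":0,"rz":0},{"grip":0,"x":0,"y":0,"z":-0.05,"rx":0,"ry":0,"rz":0},{"grip":0,"x":0,"y":0,"z":-0.05,"rx":0,"ry":0,"rz":0},{"grip":0,"x":-0.04,"y":-0.03,"z":-0.03,"rx":0,"ry":0,"rz":0},{"grip":0,"x":-0.05,"y":-0.04,"z":0,"rx":0,"ry":0,"rz":0},{"grip":0,"x":-0.05,"y":-0.04,"z":0,"rx":0,"ry":0,"rz":0},{"grip":0,"x":-0.05,"y":-0.04,"z":0,"rx":0,"ry":0,"rz":0},{"grip":0,"x":0,"y":0,"z":0,"rx":0,"ry":0,"rz":0}]}}

```text
time_s: 18.7
position: [0.4213, -0.4085, 0.219]
tool_rot: [[0.111, 0.994, -0.001], [0.994, -0.111, 0.0], [-0.0, -0.001, -1.0]]
ft_force: [0.1, -0.2, -0.3]
grip_width: 0.0426
```

{"api": "play_rows", "payload": {"commands": [{"grip":0,"x":-0.03,"y":-0.05,"z":0,"rx":0,"ry":0,"rz":0},{"grip":0,"x":-0.03,"y":-0.05,"z":0,"rx":0,"ry":0,"rz":0},{"grip":0,"x":-0.02,"y":-0.04,"z":0,"rx":0,"ry":0,"rz":0},{"grip":0,"x":0,"y":0,"z":0,"rx":0,"ry":0,"rz":0}]}}

```text
time_s: 19.2
position: [0.2748, -0.471, 0.2192]
tool_rot: [[0.109, 0.994, -0.0], [0.994, -0.109, 0.0], [0.0, -0.0, -1.0]]
ft_force: [-0.1, -0.2, -0.4]
grip_width: 0.0428
```

```bash
python3 look.py 8 280 450 120 250 250 400 220 370
python3 - <<'E'
from h import *
a=np.radians(-6.1);R=np.array([[np.cos(a),-np.sin(a)],[np.sin(a),np.cos(a)]])
for n,pan in (('side',np.array([.5459,-.0915])),('top',np.array([.5445,-.0865]))):
    W=np.load(n+'8.npz')['W'];P=W.reshape(-1,3);P=P[~np.isnan(P[:,0])]
    q=(P[:,:2]-pan)@R
    m=(abs(q[:,0])<.05)&(abs(q[:,1])<.055)&(P[:,2]>.05)
    A=np.c_[q[m],np.ones(m.sum())];c=np.linalg.lstsq(A,P[m,2],rcond=None)[0];print(n,m.sum(),'plane',c, 'max z',P[m,2].max())
    m=(abs(q[:,0])<.05)&(q[:,1]>-.055)&(q[:,1]<.08)&(P[:,2]>.015)&(P[:,2]<.06)
    print('below pan pts',m.sum(),P[m].mean(0) if m.any() else '')
E
```

```text
{'time_s': 19.2, 'position': [0.2748, -0.471, 0.2192], 'ft_force': [-0.1127, -0.1842, -0.3978], 'grip_width': 0.0428}
side 3033 plane [-0.00063747 -0.00027109  0.08513241] max z 0.08933416043996767
below pan pts 0 
top 2771 plane [ 0.0007278  -0.0003361   0.08581947] max z 0.09158288224308242
below pan pts 0
```

View pics/side8.png

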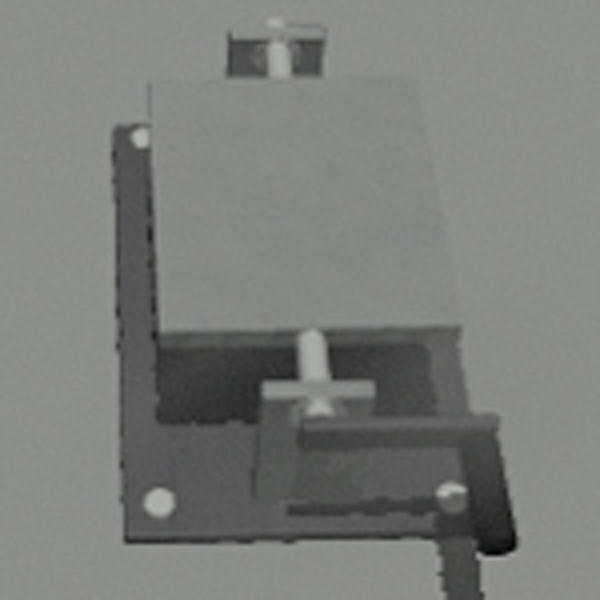

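View pics/top8.png

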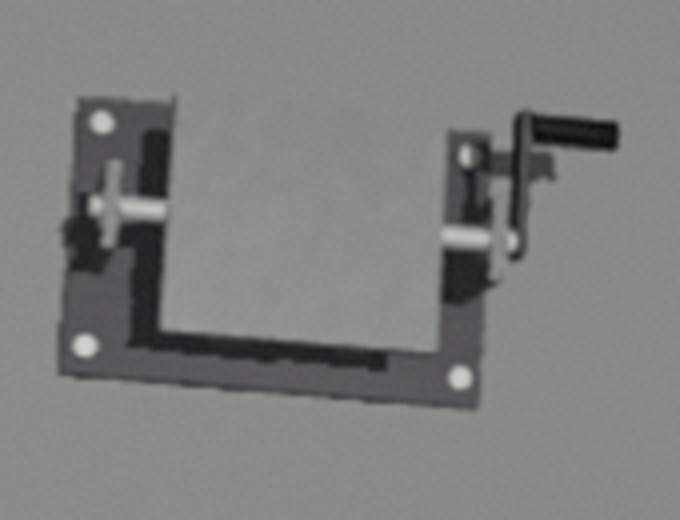

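The pan is inverted and level (slope <0.1°), with the crank at the far stop at top crop (570,132). Nothing is lying on the base, and the arm is clear.

```bash
python3 -c "
from h import *
print(order.close_job())"
```

```text
the job is handed in; nothing more can be done
None
```

The job is handed in, but I couldn't see inside the closed pan. That the markers lie back side up in the tray, and that the tray is still seated after the turn, I infer from the steps before. No verdict was reported.

**What I did:** I gripped the four-lugged aluminium tray by its rib and set it on the pan. I slid it until the hooks stopped it, released it, swung the crank half a turn to its other stop, let go and moved clear, about 19 s in all.

**Last checks:**
- **Before the swing:** the tray was flat on the pan, about 0.5 mm from home along the slide and within about 1 mm sideways. The push against the hooks' stop read 11 N.
- **At the end of the swing:** the crank resisted 22 N with only 0.4 mm of movement, so it was at its stop.
- **After release:** the pan was level and upside down in both cameras (slope below 0.1°), no parts lay loose around the jig, and the force on the arm was near zero.

**Problems on the way:**
- The first three move calls were refused because each row needs all seven values. Nothing moved.
- The two cameras disagreed by about 5 mm in y. I trusted the side camera, because it agreed with the measured fingers to about 1 mm.

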